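# Sort the reference tubes and hold the viewer shutter half open

### The job

Put the two loose reference tubes from the white holding rack into empty wells of the tube viewer, each fully down in the row that already holds a tube of its own length, with the viewer's shutter still shut. Then pull the orange shutter tab against its spring to the green half-way band and finish while holding it there, so that only one row is lit; do not let go. Leave the tubes already in the viewer, the bowl, the bottle and the jar where they stand.

Things in the scene. Friction and masses are not known exactly. Their poses are not given: they have to be found in the camera images.
- viewer: Fixed tube viewer: white light box under a clear two-row tube rack, with a low grey apron on its -y side. Origin on the table below the rack's centre; z up, x away from the robot (turned up to 0.25 rad), y to the left. Rack 150 mm (x) by 120 mm (y), top 78 mm above the table. Apron 140 mm wide in x, from y = -60 to -245 mm, top 28 mm above the table
- rack_mouth (a point): Centre of the rack's top face, 78 mm above the table; axes as the viewer's. Two rows of three wells along x: rows at y = +25 and -25 mm, wells at x = -40, 0, +40 mm, each 20 mm wide, 30 mm deep (floor 48 mm above the table). The x = +40 mm well of each row already holds a tube, showing the length that belongs in that row; the other four are empty
- half_mark (a point): Middle of the green band across the apron, 12 mm wide along y, 130 mm long in x, at viewer x = 0, y = -165 mm, 29 mm above the table: half travel. Thin white lines at y = -125 mm (shut) and y = -205 mm (fully open)
- shutter (a joint): Travel in m of the black shutter plate under the rack: 0 shut (where it starts), 0.08 fully open, 0.04 half. It grows as the orange tab is pulled along the viewer's -y. A spring pulls it shut: 3.2 N when shut, 6.4 N at half, 9.6 N fully open; it snaps shut if let go
- shutter_tab (a point): Point in the shutter's upright orange tab, on its centre line, 65 mm above the table. Tab 12 mm thick along the viewer's y, 30 mm wide in x, from 35 to 85 mm above the table; a black arm (30 mm wide, top at 37 mm) joins it to the plate. Shut, it stands at viewer x = 0, y = -125 mm, 59 mm clear of the rack. The red pointer bar at its foot lies on the green band's middle at half travel
- holder: Fixed white holding rack, 55 mm (x) by 190 mm (y), 38 mm high, one row of four wells along its y at -67.5, -22.5, +22.5, +67.5 mm; wells 20 mm wide, 30 mm deep, floor 8 mm above the table. Origin on the table below its centre; turned up to 0.4 rad. Two of its wells hold the loose tubes
- long_tube_mid (a point): Centre, half-way up, of the loose LONG tube: amber, 16 mm across, 100 mm long with its blue cap (cap 17 mm across, the top 18 mm); flat foot with a small chamfer; about 22 g. Standing in the holding rack with 70 mm above the rack's top. z up along the tube
- short_tube_mid (a point): Centre, half-way up, of the loose SHORT tube: same look and widths, but 75 mm long; about 17 g. Standing in the holding rack with 45 mm above the rack's top. z up along the tube
- long_ref_mid (a point): Centre, half-way up, of the long tube (100 mm) already standing in one row of the viewer; it marks the long row; its top is 148 mm above the table
- short_ref_mid (a point): Centre, half-way up, of the short tube (75 mm) already standing in the other row of the viewer; it marks the short row; its top is 123 mm above the table
- bowl: Bystander: polished steel bowl, 90 mm across, 35 mm high. Origin at the centre of its underside
- bottle: Bystander: clear bottle with blue cap, 44 mm across, 100 mm high. Origin at the centre of its underside
- jar: Bystander: white jar with yellow lid, 52 mm across, 55 mm high. Origin at the centre of its underside

How it is judged:
By the outcome, as a careful person would: the job done as asked, in the order asked, and still so for the second after the job is handed in, while the arm keeps its last pose, push and grip.
It also fails if it takes over 67 s, if anything falls off the work surface, if the arm or the gripper's body presses on something with over 40 N, if the wrist force passes 120 N, or if a joint passes its speed limit or range.

### The arm

A 6-joint arm with a two-finger parallel gripper is mounted at the origin on the work surface. World frame = base frame: x ahead of the robot, y to its left, z up, the work surface at z = 0. Lengths are in mm, angles in rad, forces in N, time in s.
With the tool pointing down it reaches from about 350 to 775 mm from the base axis. Payload 7.3 kg.
Tool frame: the origin (TCP) lies at the very end of the fingers, on their centre line; the grasp point (between the pads) lies 19 mm behind it; z points along the fingers, x is the direction in which the jaws open and shut, and the axes are right-handed (so a half turn about z gives the same grasp; the last joint's range is limited). The gripper opens to 92 mm and grips with 3 to 60 N. Pads are 19 mm wide; open, the fingers measure 130 mm over their backs; the gripper's body (75 mm by 190 mm) begins 47 mm behind the grasp point.
Start: joints at [1.184, 0.342, 1.524, -0, 1.275, -0.146], TCP at [125.186, 509.876, 226.741] pointing down, gripper open.
Joint ranges: [-2.53, 2.53], [-0.77, 2.02], [0.04, 2.7], [-1, 4.14], [0.28, 2.66], [-3.11, 3.11]. Speed limits (rad/s): [2.57, 2.57, 3.14, 3.14, 3.14, 3.14].

### API

Orientations are given as [roll, pitch, yaw] about the fixed x, y, z axes, in that order (R = Rz(yaw) Ry(pitch) Rx(roll)).
In Python, from plant import bot, capture, camera_params gives the robot as it stands.
- The arm moves only by the shell command python3 -m jog 'ROWS' [OPENING]. ROWS is a JSON object of lists of equal length, an entry for each row: "xyz": the shift along the world's x, y, z as a fraction of full scale, a list of three; "angular": the turn, a rotation vector about the world's x, y, z as a fraction of full scale, a list of three. In form: {"xyz": [[x, y, z], ...], "angular": [[wx, wy, wz], ...]}. A call has 1 to 10 rows; each row shifts and turns the pose as measured when the row begins; what a row does not reach is not made up. Full scale, the value 1, is 2 cm for a shift and 6 degrees for a turn. A row lasts 1/10 s, in which the tool goes at most 50 mm and 8.59 degrees, less where a joint would pass 70% of its speed; a pose out of reach is approached as far as the arm can. A call with a number of a shift or a turn outside -1 to 1 is refused whole. A call with a gripper value outside its range is refused whole. OPENING is the closure, from -1 (fully open) to 1 (shut), set as the call begins (- or left out, the last holds). The fingers move at their own pace and stop on an object; the grip force is fixed at half the most. Time passes only in rows, so rows that do not move let the fingers close. It gives the time, the measured TCP pose, the force and the opening at its end, in the units of the state.
- bot.get_obs(): the state, without advancing time (a new reading comes with each control period).
- capture(name): name is "scene" or "top"; returns the picture (420x560x3 uint8, red, green, blue); there is no depth.
- camera_params(name): a dict with "fx", "fy", "cx", "cy" (pixels), "rvec" (rotation vector, rad) and "tvec" (3), from world to camera coordinates, as OpenCV has them. Camera axes: x right, y down, z forward; pixel columns grow to the right and rows downward; lengths in mm; the calibration is good to about 2 mm. A picture is of the moment at which its call begins. camera_params takes no time and is no camera call.
- bot.close_job(): hands the job in, once; it reports no verdict.
The state is a dict: "time": time; "joint_positions": joint angles; "dq": joint speeds; "tau": joint torques, N m; "tool_pos": TCP position; "tcp_rot": TCP orientation; "contact_force": force on the tool from outside, world axes, zero at the start; "moment": the same for the moment, N m; "grip_width": finger opening in mm.
Only numpy, scipy, OpenCV 4.12 (cv2) and the standard library are available. Lean on these libraries where they do the work, as an engineer would, in place of code of your own. Each camera call takes 0.05 s, during which the arm holds its last target.

## Working session

There is one attempt and no reset: what is moved stays moved. The work goes in short steps, Python scripts to look and compute and a shell command to move; the robot and the scene stay as the last step left them, time stands still between calls to the robot, and variables do not carry over. Pictures are saved under pics/ and viewed, and the job is handed in when it is done.

```bash
ls; mkdir -p pics
python3 - <<'E'
from plant import bot,capture,camera_params
import cv2
print(bot.get_obs())
for n in("scene","top"):
    cv2.imwrite(f"pics/{n}0.png",capture(n)[:,:,::-1]); print(camera_params(n))
E
```

```text
pics
{'time': 0.0, 'joint_positions': array([ 1.18398548e+00,  3.42676144e-01,  1.52502445e+00,  8.49745401e-06,
        1.27539119e+00, -1.46014628e-01]), 'dq': array([-7.43961463e-04,  4.75828654e-04,  2.53061010e-04,  6.59705683e-05,
       -3.50448456e-04,  1.90106679e-03]), 'tau': array([-1.16946935e-04, -4.31244493e+01, -2.44226986e+01,  7.17665255e-02,
        5.58816246e-02, -1.12836406e-04]), 'tool_pos': array([125.02742679, 509.4746529 , 226.06654221]), 'tcp_rot': array([-3.14136650e+00,  1.48199411e-03,  1.32999780e+00]), 'contact_force': array([-0.80934776,  0.83383541,  0.25225542]), 'moment': array([-0.01341109,  0.00198617, -0.01440151]), 'grip_width': 91.92839997292813}
{'fx': 394.42180130255065, 'fy': 394.42180130255065, 'cx': 278.093702407178, 'cy': 203.34526218972735, 'rvec': array([ 2.18066136,  0.7620306 , -0.35969694]), 'tvec': array([-459.5264786 , -155.09656497, 1178.46424737])}
{'fx': 435.11174652242556, 'fy': 435.11174652242556, 'cx': 272.05080437321965, 'cy': 217.79460444299605, 'rvec': array([ 2.17177916, -2.21090987,  0.09030296]), 'tvec': array([ 11.17225682, 591.13064972, 939.93951465])}
```

View pics/scene0.png

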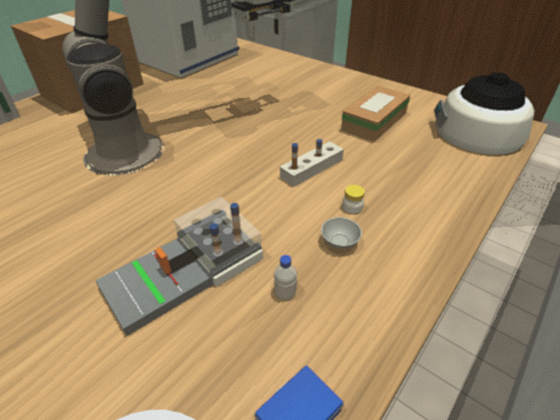

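View pics/top0.png

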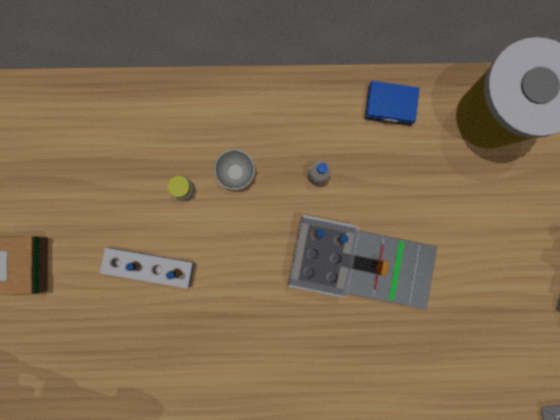

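The scene view shows the holder near (312,162) and the viewer near (215,240). The top view shows the holder near (147,267) and the viewer near (325,257), with its apron on the right. I'll enlarge both.

Run:
```python
import cv2
t=cv2.imread("pics/top0.png");s=cv2.imread("pics/scene0.png")
def crop(im,x,y,w,h,k,n): cv2.imwrite(n,cv2.resize(im[y:y+h,x:x+w],None,fx=k,fy=k,interpolation=cv2.INTER_CUBIC))
crop(t,95,235,110,60,7,"pics/c1.png")
crop(t,285,205,160,110,5,"pics/c2.png")
crop(s,90,195,180,140,4.2,"pics/c3.png")
crop(s,270,130,80,60,9,"pics/c4.png")
```

```text
(no output)
```

View pics/c1.png

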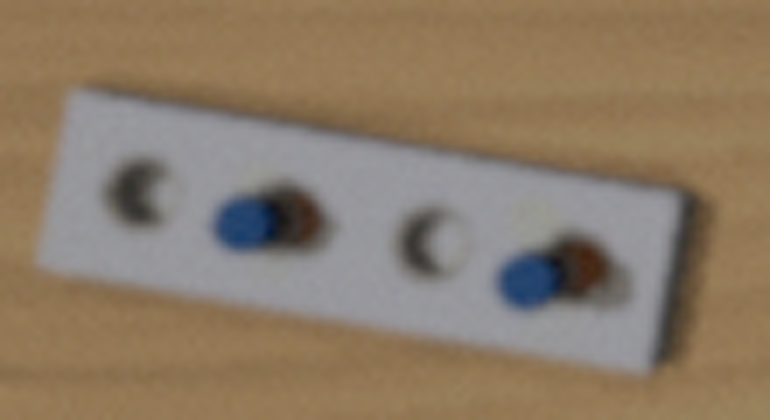

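View pics/c2.png

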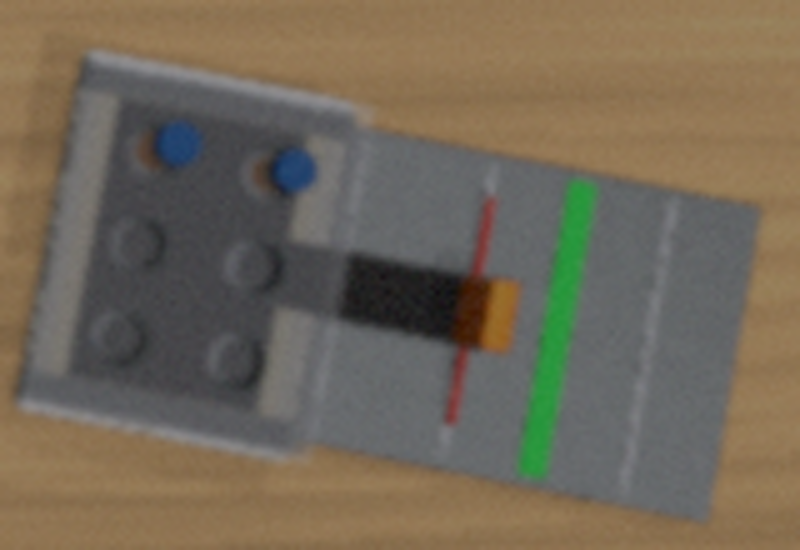

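View pics/c3.png

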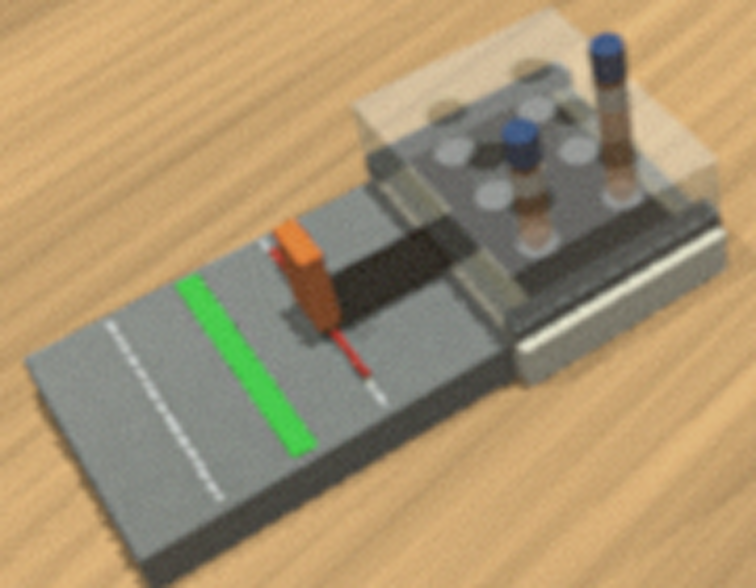

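View pics/c4.png

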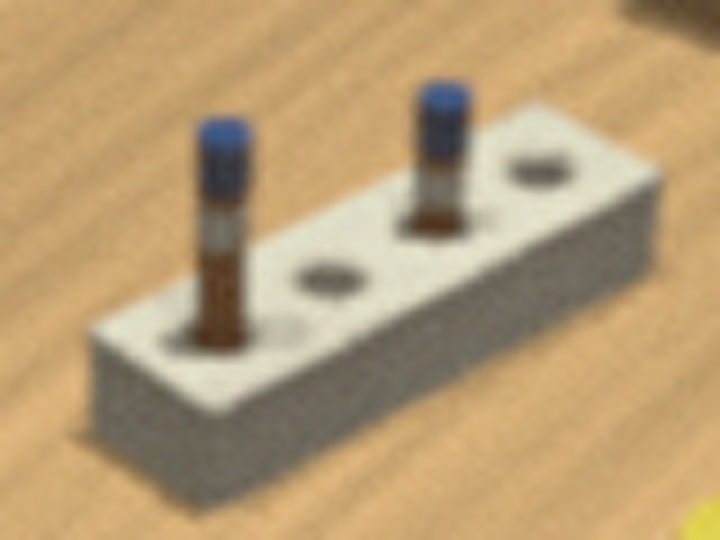

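The loose LONG tube is at the holder end nearest the viewer, and SHORT is at +22.5. In the viewer the long ref stands in the +y row and the short ref in the -y row. Next I fit both poses using both cameras.

```bash
cat > h.py <<'E'
import numpy as np,cv2
from scipy.optimize import least_squares
from plant import camera_params
C={n:camera_params(n) for n in("scene","top")}
def proj(n,P):
    c=C[n];K=np.array([[c['fx'],0,c['cx']],[0,c['fy'],c['cy']],[0,0,1.]])
    return cv2.projectPoints(np.array(P,float).reshape(-1,3),c['rvec'],c['tvec'],K,None)[0].reshape(-1,2)
def onz(n,uv,z):
    c=C[n];R=cv2.Rodrigues(c['rvec'])[0];d=R.T@np.array([(uv[0]-c['cx'])/c['fx'],(uv[1]-c['cy'])/c['fy'],1]);o=-R.T@c['tvec']
    return o+d*(z-o[2])/d[2]
def full(p,k,ox,oy): return np.array([(p[0]+.5)/k-.5+ox,(p[1]+.5)/k-.5+oy])
def W(q,p): c,s=np.cos(q[2]),np.sin(q[2]);return np.array([q[0]+c*p[0]-s*p[1],q[1]+s*p[0]+c*p[1],p[2]])
def fit(obs,q0):
    f=lambda q:np.concatenate([proj(n,W(q,p))[0]-uv for n,p,uv in obs])
    return least_squares(f,q0,loss='soft_l1')
E
cat > m1.py <<'E'
from h import *
T=lambda *p:full(p,5,285,205); S=lambda *p:full(p,4.2,90,195)
v=[("top",(65,-165,29),T(583,182)),("top",(-65,-165,29),T(534,476)),("top",(70,-245,28),T(760,206)),("top",(-70,-245,28),T(706,520)),
("top",(40,25,148),T(178,144)),("top",(40,-25,123),T(293,170)),("top",(0,-125,85),T(501,315)),
("scene",(-65,-165,29),S(188,284)),("scene",(65,-165,29),S(303,450)),("scene",(-70,-245,28),S(28,360)),("scene",(70,-245,28),S(148,560)),
("scene",(40,25,148),S(607,42)),("scene",(40,-25,123),S(521,129)),("scene",(-75,-60,78),S(358,103)),("scene",(75,60,78),S(716,160)),("scene",(-75,60,78),S(552,10))]
T2=lambda *p:full(p,7,95,235); S2=lambda *p:full(p,9,270,130)
h=[("top",(27.5,95,38),T2(75,90)),("top",(27.5,-95,38),T2(690,190)),("top",(-27.5,-95,38),T2(655,372)),("top",(-27.5,95,38),T2(38,265)),
("scene",(-27.5,-95,38),S2(93,330)),("scene",(27.5,-95,38),S2(213,412)),("scene",(27.5,95,38),S2(660,178)),("scene",(-27.5,95,38),S2(538,103))]
caps=[(0,-67.5,108),T2(530,280),S2(224,130)],[(0,22.5,83),T2(246,222),S2(443,95)]
for nm,o,q0 in(("viewer",v,[500,0,0]),("holder",h,[480,300,0])):
  for sub in(("top","scene"),("top",),("scene",)):
    oo=[x for x in o if x[0] in sub];r=fit(oo,q0);print(nm,sub,r.x.round(3))
    if len(sub)==2:
        q=r.x;print(r.fun.reshape(-1,2).round(2).tolist())
        if nm=="viewer":
            for p in((-40,25,78),(0,25,78),(-40,-25,78),(0,-25,78),(0,-125,65),(0,-165,65)):print(p,W(q,p).round(1))
        else:
            for p,a,b in caps:print(p,W(q,p).round(1),onz("top",a,p[2]).round(1),onz("scene",b,p[2]).round(1))
for n,z,p in(("bowl",35,(235,170)),("jar",55,(179,187)),("bottle",100,(322,168))):print(n,onz("top",p,z).round())
E
python3 m1.py
```

```text
viewer ('top', 'scene') [ 5.08279e+02 -1.05213e+02 -2.15000e-01]
[[-0.32, -0.8], [-0.98, -0.7], [0.37, -0.68], [0.29, -0.03], [-0.01, -1.0], [0.35, -0.76], [-0.22, -0.6], [-0.58, -1.66], [0.63, -0.19], [-1.76, -1.36], [-2.44, -0.13], [-0.18, -0.1], [-0.25, -0.14], [-1.79, -0.49], [0.49, -0.84], [-0.25, -1.29]]
(-40, 25, 78) [474.5 -72.3  78. ]
(0, 25, 78) [513.6 -80.8  78. ]
(-40, -25, 78) [ 463.9 -121.1   78. ]
(0, -25, 78) [ 502.9 -129.6   78. ]
(0, -125, 65) [ 481.6 -227.3   65. ]
(0, -165, 65) [ 473.1 -266.4   65. ]
viewer ('top',) [ 5.06439e+02 -1.05234e+02 -2.11000e-01]
viewer ('scene',) [ 509.908 -105.219  -31.626]
holder ('top', 'scene') [ 4.89102e+02  2.72181e+02 -1.86000e-01]
[[-0.1, -0.57], [-0.78, -0.06], [-0.4, -0.59], [0.2, -0.17], [-1.07, 0.03], [-0.5, 0.26], [-0.14, -0.48], [-0.75, 0.02]]
(0, -67.5, 108) [476.6 205.8 108. ] [475.8 205.6 108. ] [477.  207.7 108. ]
(0, 22.5, 83) [493.3 294.3  83. ] [492.7 293.7  83. ] [493.5 295.4  83. ]
holder ('top',) [ 4.88345e+02  2.71612e+02 -1.85000e-01]
holder ('scene',) [ 4.90454e+02  2.73197e+02 -1.88000e-01]
bowl [697.  80.  35.]
jar [658. 198.  55.]
bottle [ 686. -102.  100.]
```

```bash
python3 -m jog '{"xyz":[[1,-0.86,0],[1,-0.86,0],[1,-0.86,0],[1,-0.86,0],[1,-0.86,0],[1,-0.86,0],[1,-0.86,0],[1,-0.86,0],[1,-0.86,0],[1,-0.86,0]],"angular":[[0,0,-1],[0,0,-1],[0,0,-1],[0,0,-1],[0,0,-1],[0,0,-1],[0,0,-1],[0,0,-1],[0,0,-1],[0,0,-1]]}' -1
```

```text
time: 1.1
tool_pos: [327.7, 330.4, 222.4]
tcp_rot: [3.141, 0.009, 0.248]
contact_force: [-0.5, -0.5, 0.3]
grip_width: 91.8
```

```bash
python3 -m jog '{"xyz":[[0.98,-0.83,-0.4],[0.98,-0.83,-0.4],[0.98,-0.83,-0.4],[0.98,-0.83,-0.4],[0.98,-0.83,-0.4],[0.98,-0.83,-0.4],[0.98,-0.83,-0.4],[0.4,-0.3,-0.4],[0,0,0]],"angular":[[0,0,-0.85],[0,0,-0.85],[0,0,-0.85],[0,0,-0.85],[0,0,-0.85],[0,0,0],[0,0,0],[0,0,0],[0,0,0]]}'
```

```text
time: 2.0
tool_pos: [478.5, 199.9, 153.2]
tcp_rot: [3.139, 0.013, -0.224]
contact_force: [-0.3, 0.2, -0.5]
grip_width: 92.0
```

Run:
```python
from plant import *
import cv2
a=capture("top")[:,:,::-1];b=capture("scene")[:,:,::-1]
cv2.imwrite("pics/t1.png",cv2.resize(a[200:320,60:240],None,fx=4,fy=4));cv2.imwrite("pics/s1.png",cv2.resize(b[60:210,220:400],None,fx=4,fy=4))
```

```text
(no output)
```

View pics/s1.png

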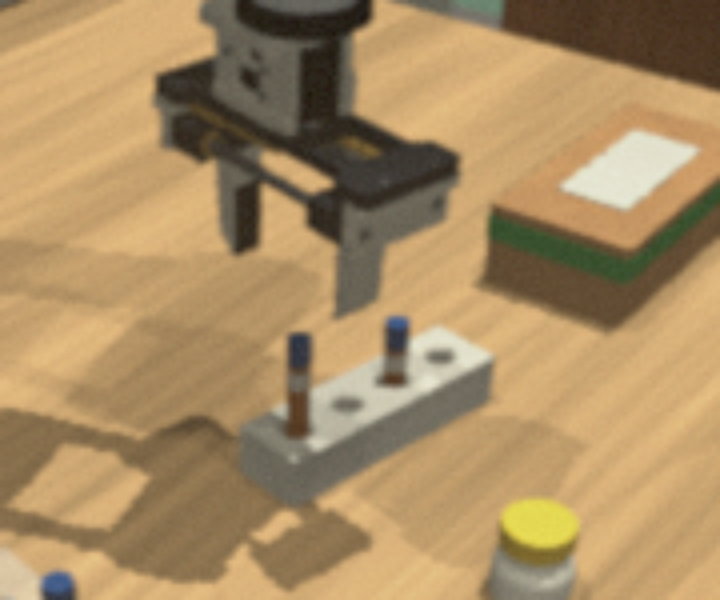

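View pics/t1.png

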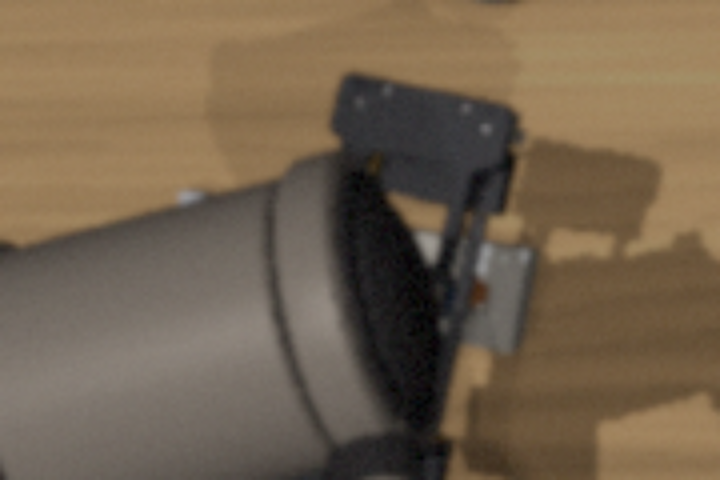

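The gripper is over the long tube with its jaws along the holder's x. I shift +6 mm in y, then descend.

```bash
python3 -m jog '{"xyz":[[-0.1,0.32,0],[0,0,-0.5],[0,0,-0.6],[0,0,-0.6],[0,0,-0.6],[0,0,-0.6],[0,0,-0.5],[0,0,-0.3],[0,0,0]],"angular":[[0,-0.1,0],[0,0,0],[0,0,0],[0,0,0],[0,0,0],[0,0,0],[0,0,0],[0,0,0],[0,0,0]]}'
```

```text
time: 3.0
tool_pos: [470.3, 214.7, 77.8]
tcp_rot: [-3.138, -0.002, -0.211]
contact_force: [-0.2, 0.1, -0.4]
grip_width: 91.8
```

```bash
python3 -m jog '{"xyz":[[0,0,0],[0,0,0]],"angular":[[0,0,0],[0,0,0]]}'; python3 -c "
from plant import bot;o=bot.get_obs();print(o['tool_pos'],o['tcp_rot'],o['dq'])"
```

```text
time: 3.2
tool_pos: [470.6, 215.1, 78.3]
tcp_rot: [-3.138, -0.003, -0.211]
contact_force: [0.6, -0.1, 0.2]
grip_width: 91.7
[470.5705019  215.10441875  78.28544933] [-3.13763950e+00 -2.66932933e-03 -2.11017464e-01] [ 2.23019430e-03 -5.66466206e-03 -4.76676440e-03 -2.95101419e-06
  1.84450179e-03 -1.79144615e-04]
```

```bash
python3 -m jog '{"xyz":[[0.15,-0.22,-0.05],[0.15,-0.22,-0.05],[0,0,0],[0,0,0]],"angular":[[0,0,0],[0,0,0],[0,0,0],[0,0,0]]}'
```

```text
time: 3.6
tool_pos: [478.2, 205.4, 77.4]
tcp_rot: [-3.136, -0.005, -0.212]
contact_force: [0.2, -0.6, 0.9]
grip_width: 91.9
```

```bash
python3 -m jog '{"xyz":[[-0.07,0.04,0],[0,0,0]],"angular":[[0,0,0],[0,0,0]]}'; python3 -m jog '{"xyz":[[0,0,0],[0,0,0],[0,0,0],[0,0,0],[0,0,0],[0,0,0],[0,0,0],[0,0,0]],"angular":[[0,0,0],[0,0,0],[0,0,0],[0,0,0],[0,0,0],[0,0,0],[0,0,0],[0,0,0]]}' 1;  python3 - <<'E'
from plant import *
import cv2
b=capture("scene")[:,:,::-1]
cv2.imwrite("pics/s2.png",cv2.resize(b[90:200,250:370],None,fx=5,fy=5,interpolation=2))
E
```

```text
time: 3.8
tool_pos: [476.8, 206.1, 77.4]
tcp_rot: [-3.136, -0.005, -0.212]
contact_force: [-0.2, -0.1, -0.7]
grip_width: 91.9
time: 4.6
tool_pos: [476.5, 206.4, 77.5]
tcp_rot: [-3.136, -0.005, -0.211]
contact_force: [0.2, -0.0, 0.0]
grip_width: 32.5
```

View pics/s2.png

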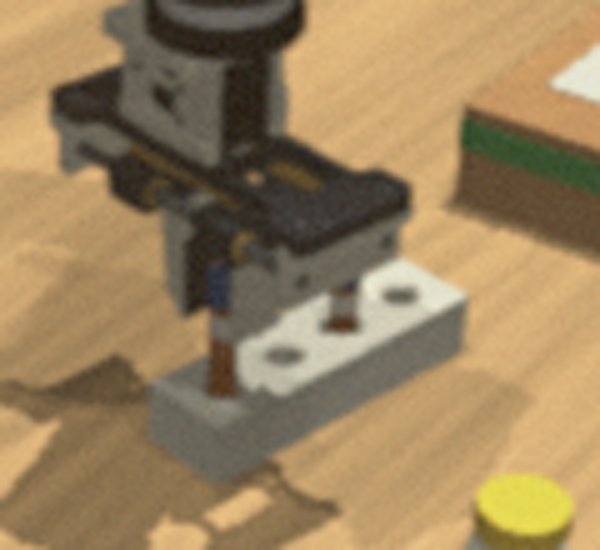

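Fingers are still closing at 32 mm, so I give them more time.

```bash
python3 -m jog '{"xyz":[[0,0,0],[0,0,0],[0,0,0],[0,0,0],[0,0,0]],"angular":[[0,0,0],[0,0,0],[0,0,0],[0,0,0],[0,0,0]]}'
```

```text
time: 5.15
tool_pos: [476.6, 206.4, 77.5]
tcp_rot: [-3.136, -0.005, -0.212]
contact_force: [-0.6, -0.6, 0.1]
grip_width: 15.4
```

```bash
python3 -m jog '{"xyz":[[0,0,0.1],[0,0,0.3],[0,0,0.5],[0,0,0.5],[0,0,0.8],[0,0,1],[0,0,1],[0,0,0.8],[0,0,0.6],[0,0,0]],"angular":[[0,0,0],[0,0,0],[0,0,0],[0,0,0],[0,0,0],[0,0,0],[0,0,0],[0,0,0],[0,0,0],[0,0,0]]}';  python3 - <<'E'
from plant import *
import cv2
b=capture("scene")[:,:,::-1]
cv2.imwrite("pics/s3.png",cv2.resize(b[50:180,250:370],None,fx=4.6,fy=4.6,interpolation=2))
E
```

```text
time: 6.15
tool_pos: [476.7, 206.5, 201.0]
tcp_rot: [-3.134, -0.01, -0.211]
contact_force: [-0.6, 0.6, -0.3]
grip_width: 15.6
```

View pics/s3.png

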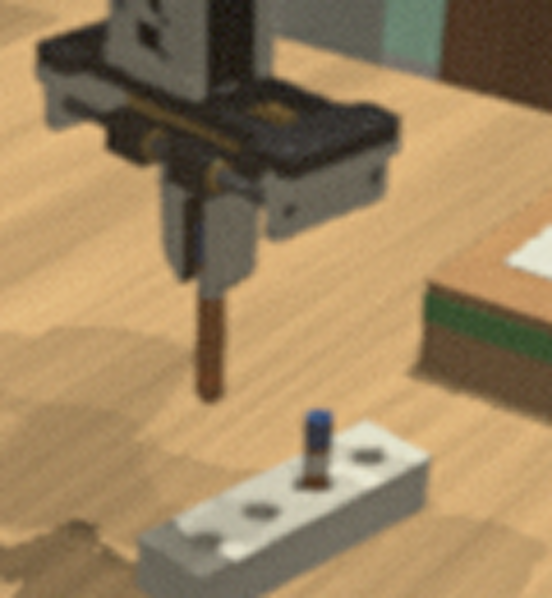

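The long tube is lifted and hanging straight. Now I travel to viewer well (-40,+25), at about (474.5,-72.3).

```bash
python3 -m jog '{"xyz":[[0,-0.5,0],[0,-1,0],[0,-1,0],[0,-1,0],[0,-1,0],[0,-1,0],[0,-1,0],[0,-1,0],[0,-1,0],[0,-1,0]],"angular":[[0,0.1,0],[0,0,0],[0,0,0],[0,0,0],[0,0,0],[0,0,0],[0,0,0],[0,0,0],[0,0,0],[0,0,0]]}';python3 -m jog '{"xyz":[[0,-0.9,0],[0,-0.9,0],[0,-0.8,0],[0,-0.5,0],[0,-0.3,0],[0,0,0],[0,0,0],[0,0,0]],"angular":[[0,0,0],[0,0,0],[0,0,0],[0,0,0],[0,0,0],[0,0,0],[0,0,0],[0,0,0]]}'
```

```text
time: 7.2
tool_pos: [470.0, 5.5, 192.8]
tcp_rot: [-3.141, 0.021, -0.208]
contact_force: [0.1, -0.0, -0.6]
grip_width: 15.2
time: 8.0
tool_pos: [465.8, -69.2, 188.4]
tcp_rot: [-3.141, 0.033, -0.213]
contact_force: [0.1, -0.6, 0.1]
grip_width: 15.7
```

```bash
python3 -m jog '{"xyz":[[0.22,-0.08,-0.3],[0.22,-0.08,-0.3],[0,0,0],[0,0,0],[0,0,0]],"angular":[[0,-0.16,0],[0,-0.16,0],[0,0,0],[0,0,0],[0,0,0]]}'
```

```text
time: 8.5
tool_pos: [475.0, -69.7, 176.7]
tcp_rot: [-3.133, -0.001, -0.209]
contact_force: [0.1, 0.6, -0.1]
grip_width: 15.1
```

```bash
python3 -m jog '{"xyz":[[0,-0.12,-0.4],[0,0,-0.4],[0,0,-0.2],[0,0,0],[0,0,0]],"angular":[[0,0,0],[0,0,0],[0,0,0],[0,0,0],[0,0,0]]}'
python3 - <<'E'
from plant import *
import cv2
a=capture("top")[:,:,::-1];b=capture("scene")[:,:,::-1]
cv2.imwrite("pics/t4.png",cv2.resize(a[200:300,270:390],None,fx=6,fy=6,interpolation=2));cv2.imwrite("pics/s4.png",cv2.resize(b[160:270,160:280],None,fx=5.4,fy=5.4,interpolation=2))
E
```

```text
time: 9.0
tool_pos: [474.7, -72.0, 154.9]
tcp_rot: [-3.133, -0.0, -0.208]
contact_force: [0.3, 0.3, 0.1]
grip_width: 15.2
```

View pics/s4.png

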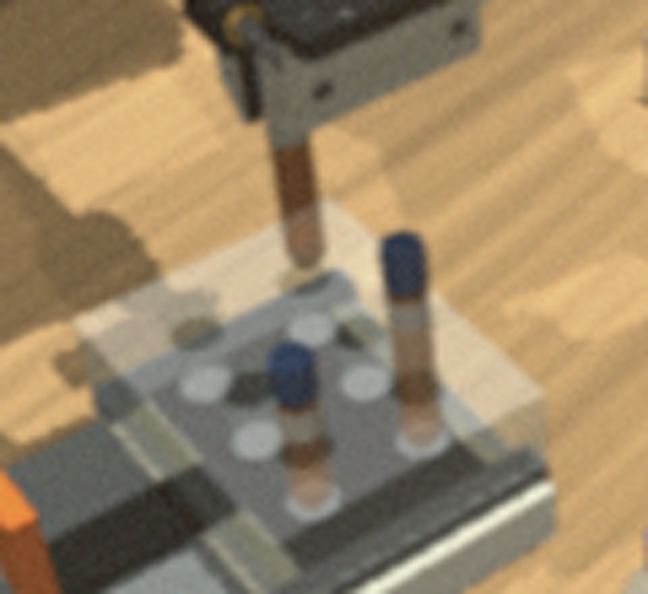

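View pics/t4.png

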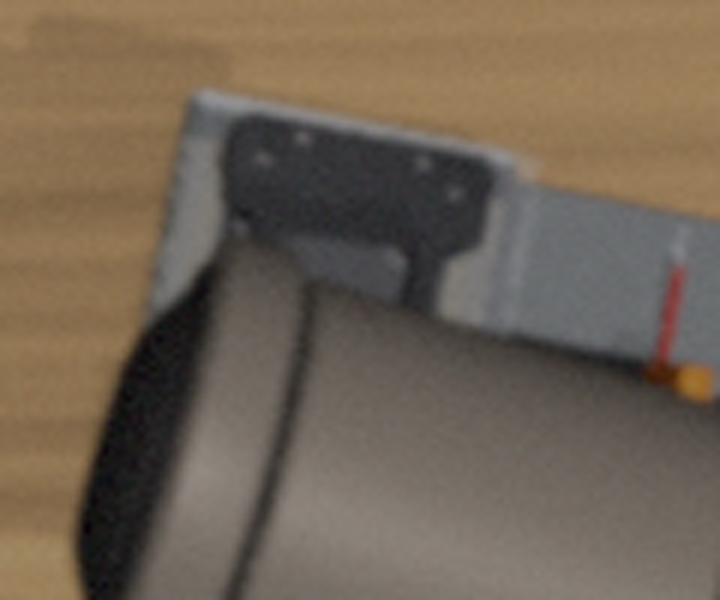

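```bash
cat >> h.py <<'E'
def c(n,P,k,ox,oy): return ((proj(n,P)-[ox,oy]+.5)*k-.5).round(0).tolist()
QV=np.array([508.28,-105.21,-.215])
E
python3 - <<'E'
from h import *
for p in [(-40,25,78),(-40,-25,78),(-40,25,48),(-40,-25,48),(0,25,48),(0,-25,48),(40,-25,123)]: print(p,c("scene",W(QV,p),5.4,160,160))
print(c("scene",[474.7,-72,85.4],5.4,160,160),c("scene",[475.7,-72,85.4],5.4,160,160),c("scene",[474.7,-71,85.4],5.4,160,160))
E
```

```text
(-40, 25, 78) [[304.0, 273.0]]
(-40, -25, 78) [[195.0, 327.0]]
(-40, 25, 48) [[312.0, 327.0]]
(-40, -25, 48) [[206.0, 382.0]]
(0, 25, 48) [[366.0, 380.0]]
(0, -25, 48) [[258.0, 438.0]]
(40, -25, 123) [[291.0, 354.0]]
[[303.0, 259.0]] [[305.0, 260.0]] [[305.0, 258.0]]
```

The predicted mouth and floor positions agree with the picture to within about 2 crop pixels (well under 1 mm), and the tube tip is above the mouth. Descending.

```bash
python3 -m jog '{"xyz":[[0,0,-0.2],[0,0,-0.2],[0,0,-0.2],[0,0,-0.15],[0,0,0]],"angular":[[0,0,0],[0,0,0],[0,0,0],[0,0,0],[0,0,0]]}'
```

```text
time: 9.6
tool_pos: [474.9, -72.3, 139.2]
tcp_rot: [-3.134, -0.001, -0.208]
contact_force: [0.3, -0.0, -0.2]
grip_width: 15.3
```

```bash
python3 -m jog '{"xyz":[[0,0,-0.2],[0,0,-0.2],[0,0,-0.2],[0,0,-0.15],[0,0,-0.1],[0,0,0]],"angular":[[0,0,0],[0,0,0],[0,0,0],[0,0,0],[0,0,0],[0,0,0]]}'
```

```text
time: 10.2
tool_pos: [474.9, -72.3, 120.6]
tcp_rot: [-3.134, -0.001, -0.208]
contact_force: [0.7, -1.2, -0.9]
grip_width: 15.5
```

```bash
python3 -m jog '{"xyz":[[0,0,-0.07],[0,0,-0.05],[0,0,0]],"angular":[[0,0,0],[0,0,0],[0,0,0]]}'
```

```text
time: 10.5
tool_pos: [475.0, -72.3, 118.1]
tcp_rot: [-3.134, -0.001, -0.208]
contact_force: [0.8, -0.7, -0.4]
grip_width: 15.6
```

```bash
python3 -m jog '{"xyz":[[0,0,0],[0,0,0],[0,0,0],[0,0,0],[0,0,0.2],[0,0,0.4],[0,0,0.8],[0,0,0.8],[0,0,0.8],[0,0,0]],"angular":[[0,0,0],[0,0,0],[0,0,0],[0,0,0],[0,0,0],[0,0,0],[0,0,0],[0,0,0],[0,0,0],[0,0,0]]}' 0.1
python3 - <<'E'
from plant import *
import cv2
b=capture("scene")[:,:,::-1]
cv2.imwrite("pics/s5.png",cv2.resize(b[160:270,160:280],None,fx=5.4,fy=5.4,interpolation=2))
E
```

```text
time: 11.5
tool_pos: [475.4, -72.2, 183.0]
tcp_rot: [-3.134, -0.003, -0.208]
contact_force: [-0.3, 0.4, -0.5]
grip_width: 40.8
```

View pics/s5.png

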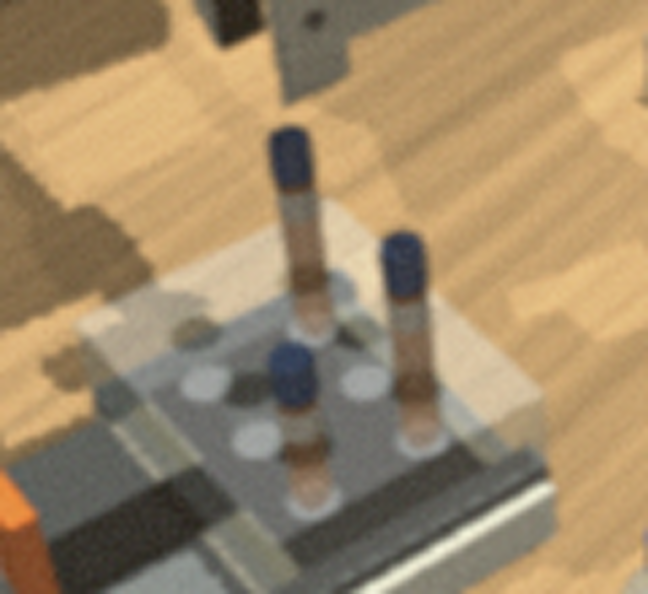

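The long tube is seated on its well floor, with its cap at (291,135) and foot at (310,325). Back to the short tube.

```bash
python3 -m jog '{"xyz":[[0,0.5,0],[0,1,0],[0,1,0],[0,1,0],[0,1,0],[0,1,0],[0,1,0],[0,1,0],[0,1,0],[0,1,0]],"angular":[[0,0,0],[0,0,0],[0,0,0],[0,0,0],[0,0,0],[0,0,0],[0,0,0],[0,0,0],[0,0,0],[0,0,0]]}' -0.3;python3 -m jog '{"xyz":[[0.1,1,0],[0.1,1,0],[0.1,1,0],[0.1,1,0],[0.1,1,0],[0.1,1,0],[0.1,1,0],[0.1,0.8,0],[0,0.3,0],[0,0,0]],"angular":[[0,0,0],[0,0,0],[0,0,0],[0,0,0],[0,0,0],[0,0,0],[0,0,0],[0,0,0],[0,0,0],[0,0,0]]}'; python3 -m jog '{"xyz":[[0,0,0],[0,0,0]],"angular":[[0,0,0],[0,0,0]]}'
```

```text
time: 12.55
tool_pos: [468.0, 129.0, 173.4]
tcp_rot: [-3.135, 0.015, -0.212]
contact_force: [0.5, 0.1, 0.8]
grip_width: 59.6
time: 13.55
tool_pos: [474.8, 304.3, 163.4]
tcp_rot: [3.141, 0.032, -0.207]
contact_force: [0.6, -0.1, 0.2]
grip_width: 59.3
time: 13.75
tool_pos: [474.4, 303.3, 163.0]
tcp_rot: [3.14, 0.033, -0.208]
contact_force: [-0.5, -0.2, -0.3]
grip_width: 59.8
```

```bash
python3 -m jog '{"xyz":[[0.4,-0.2,-0.5],[0.4,-0.2,-0.5],[0.1,0,-0.5],[0,0,-0.5],[0,0,-0.3],[0,0,0],[0,0,0]],"angular":[[0,-0.15,0],[0,-0.15,0],[0,0,0],[0,0,0],[0,0,0],[0,0,0],[0,0,0]]}'
```

```text
time: 14.45
tool_pos: [493.0, 292.2, 115.5]
tcp_rot: [-3.137, 0.001, -0.212]
contact_force: [0.6, 0.1, 0.4]
grip_width: 59.4
```

```bash
python3 -m jog '{"xyz":[[0,0.1,-0.5],[0,0,-0.5],[0,0,-0.5],[0,0,-0.5],[0,0,-0.5],[0,0,-0.3],[0,0,-0.2],[0,0,0],[0,0,0]],"angular":[[0,0,0],[0,0,0],[0,0,0],[0,0,0],[0,0,0],[0,0,0],[0,0,0],[0,0,0],[0,0,0]]}'
```

```text
time: 15.35
tool_pos: [492.5, 294.8, 50.0]
tcp_rot: [-3.137, 0.002, -0.211]
contact_force: [0.1, -0.7, 0.2]
grip_width: 59.7
```

```bash
python3 -m jog '{"xyz":[[0.03,0,0.04],[0,0,0],[0,0,0],[0,0,0],[0,0,0],[0,0,0],[0,0,0],[0,0,0],[0,0,0],[0,0,0]],"angular":[[0,0,0],[0,0,0],[0,0,0],[0,0,0],[0,0,0],[0,0,0],[0,0,0],[0,0,0],[0,0,0],[0,0,0]]}' 1
```

```text
time: 16.35
tool_pos: [494.1, 295.2, 52.6]
tcp_rot: [-3.135, -0.001, -0.211]
contact_force: [-0.5, -0.7, 0.0]
grip_width: 15.2
```

```bash
python3 -m jog '{"xyz":[[0,0,0.1],[0,0,0.3],[0,0,0.5],[0,0,0.8],[0,0,1],[0,0,1],[0,0,1],[0,0,1],[0,0,1],[0,0,1]],"angular":[[0,0,0],[0,0,0],[0,0,0],[0,0,0],[0,0,0],[0,0,0],[0,0,0],[0,0,0],[0,0,0],[0,0,0]]}'; python3 -m jog '{"xyz":[[0,-0.5,0.5],[0,-1,0.3],[0,-1,0.1],[0,-1,0.05],[0,-1,0.05],[0,-1,0.05],[0,-1,0.05],[0,-1,0.05],[0,-1,0.05],[0,-1,0.05]],"angular":[[0,0,0],[0,0,0],[0,0,0],[0,0,0],[0,0,0],[0,0,0],[0,0,0],[0,0,0],[0,0,0],[0,0,0]]}'
python3 - <<'E'
from plant import *
import cv2
b=capture("scene")[:,:,::-1]
cv2.imwrite("pics/s6.png",cv2.resize(b[60:270,160:380],None,fx=2.8,fy=2.8,interpolation=2))
E
```

```text
time: 17.35
tool_pos: [492.3, 294.4, 216.4]
tcp_rot: [-3.136, 0.0, -0.211]
contact_force: [0.6, -0.2, -0.5]
grip_width: 15.4
time: 18.35
tool_pos: [489.7, 94.0, 248.8]
tcp_rot: [-3.134, -0.006, -0.208]
contact_force: [0.5, 0.0, -0.4]
grip_width: 15.2
```

View pics/s6.png

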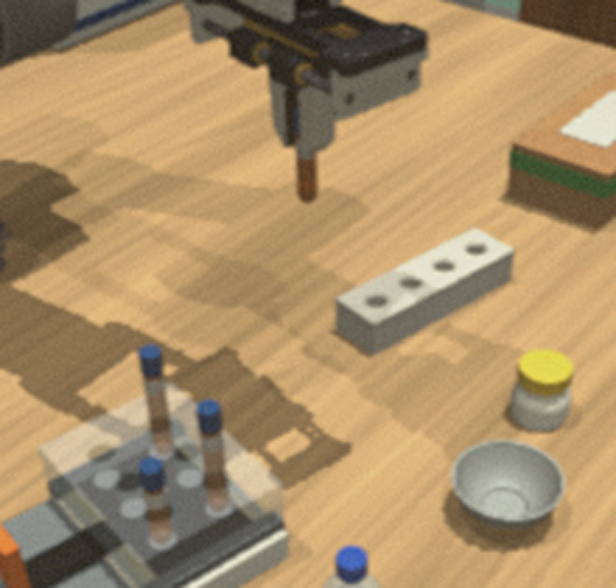

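The short tube is held straight. Foot height is about 204, well clear of the 148 tops.

```bash
python3 -m jog '{"xyz":[[-0.1,-1,0],[-0.1,-1,0],[-0.1,-1,0],[-0.1,-1,0],[-0.1,-1,0],[-0.1,-1,0],[-0.1,-1,0],[-0.1,-1,0],[-0.1,-1,0],[-0.1,-0.8,0]],"angular":[[0,0,0],[0,0,0],[0,0,0],[0,0,0],[0,0,0],[0,0,0],[0,0,0],[0,0,0],[0,0,0],[0,0,0]]}'; python3 -m jog '{"xyz":[[0,-0.5,0],[0,-0.1,0],[0,0,0],[0,0,0]],"angular":[[0,0,0],[0,0,0],[0,0,0],[0,0,0]]}'
```

```text
time: 19.4
tool_pos: [464.1, -113.1, 250.2]
tcp_rot: [-3.136, -0.006, -0.211]
contact_force: [1.1, -0.1, 0.3]
grip_width: 15.5
time: 19.8
tool_pos: [463.1, -126.4, 250.3]
tcp_rot: [-3.135, -0.005, -0.214]
contact_force: [-0.2, 0.3, -0.1]
grip_width: 15.6
```

```bash
python3 -m jog '{"xyz":[[0.04,0.26,-0.5],[0,0,-0.8],[0,0,-0.9],[0,0,-0.9],[0,0,-0.9],[0,0,-0.7],[0,0,-0.4],[0,0,0],[0,0,0]],"angular":[[0,0,0],[0,0,0],[0,0,0],[0,0,0],[0,0,0],[0,0,0],[0,0,0],[0,0,0],[0,0,0]]}'
```

```text
time: 20.7
tool_pos: [463.2, -112.6, 140.9]
tcp_rot: [-3.133, -0.003, -0.206]
contact_force: [0.2, -0.8, 0.7]
grip_width: 15.2
```

```bash
python3 -m jog '{"xyz":[[0.02,-0.2,0],[0.02,-0.2,0],[0,0,-0.1],[0,0,0],[0,0,0]],"angular":[[0,0,0],[0,0,0],[0,0,0],[0,0,0],[0,0,0]]}'
```

```text
time: 21.2
tool_pos: [465.5, -122.0, 140.9]
tcp_rot: [-3.134, -0.008, -0.206]
contact_force: [0.2, 0.5, -1.2]
grip_width: 15.1
```

```bash
python3 -m jog '{"xyz":[[-0.07,0.04,-0.2],[0,0,-0.2],[0,0,-0.2],[0,0,0],[0,0,0]],"angular":[[0,0.05,0],[0,0,0],[0,0,0],[0,0,0],[0,0,0]]}'
python3 - <<'E'
from plant import *
import cv2
from h import *
b=capture("scene")[:,:,::-1]
cv2.imwrite("pics/s7.png",cv2.resize(b[160:270,160:280],None,fx=5.4,fy=5.4,interpolation=2))
p=bot.get_obs()['tool_pos'];print(p,c("scene",p-[0,0,44.6],5.4,160,160),c("scene",W(QV,(-40,-25,78)),5.4,160,160))
E
```

```text
time: 21.7
tool_pos: [463.7, -120.9, 127.6]
tcp_rot: [-3.135, -0.001, -0.206]
contact_force: [-0.7, -0.3, -1.6]
grip_width: 15.3
[ 463.62677746 -120.90941953  127.63025187] [[194.0, 317.0]] [[195.0, 327.0]]
```

View pics/s7.png

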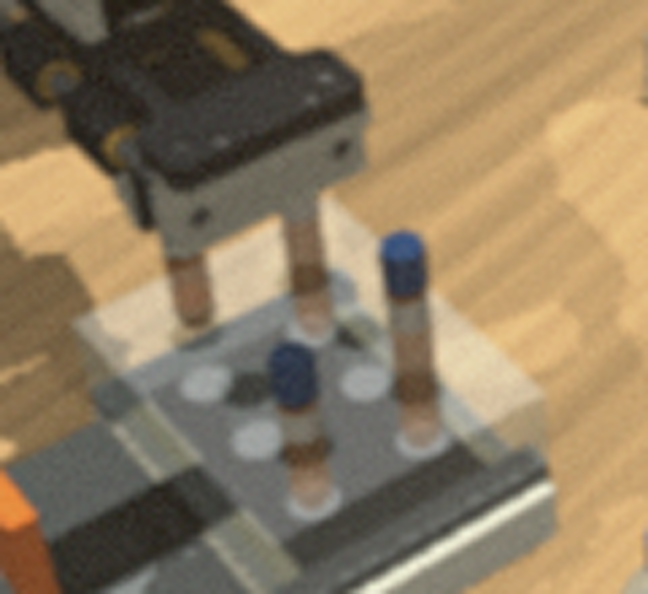

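The tip at (192,320) is centred over the mouth near (195,330). Descending.

```bash
python3 -m jog '{"xyz":[[0,0,-0.2],[0,0,-0.2],[0,0,-0.2],[0,0,-0.15],[0,0,0]],"angular":[[0,0,0],[0,0,0],[0,0,0],[0,0,0],[0,0,0]]}'
```

```text
time: 22.25
tool_pos: [463.6, -120.9, 111.3]
tcp_rot: [-3.135, -0.001, -0.206]
contact_force: [0.1, 0.9, 0.4]
grip_width: 15.3
```

```bash
python3 -m jog '{"xyz":[[0,0,-0.2],[0,0,-0.2],[0,0,-0.2],[0,0,-0.15],[0,0,-0.05],[0,0,0]],"angular":[[0,0,0],[0,0,0],[0,0,0],[0,0,0],[0,0,0],[0,0,0]]}'
```

```text
time: 22.85
tool_pos: [463.6, -120.9, 93.7]
tcp_rot: [-3.135, -0.001, -0.206]
contact_force: [-1.4, 0.2, 0.8]
grip_width: 14.9
```

```bash
python3 -m jog '{"xyz":[[0,0,-0.03],[0,0,0],[0,0,0],[0,0,0],[0,0,0],[0,0,0.2],[0,0,0.4],[0,0,0.8],[0,0,0.8],[0,0,0.5]],"angular":[[0,0,0],[0,0,0],[0,0,0],[0,0,0],[0,0,0],[0,0,0],[0,0,0],[0,0,0],[0,0,0],[0,0,0]]}' 0.1
python3 - <<'E'
from plant import *
import cv2
b=capture("scene")[:,:,::-1]
cv2.imwrite("pics/s8.png",cv2.resize(b[160:270,160:280],None,fx=5.4,fy=5.4,interpolation=2))
E
```

```text
time: 23.85
tool_pos: [463.2, -120.7, 150.2]
tcp_rot: [-3.135, 0.0, -0.206]
contact_force: [-0.7, -0.5, -0.3]
grip_width: 41.3
```

View pics/s8.png

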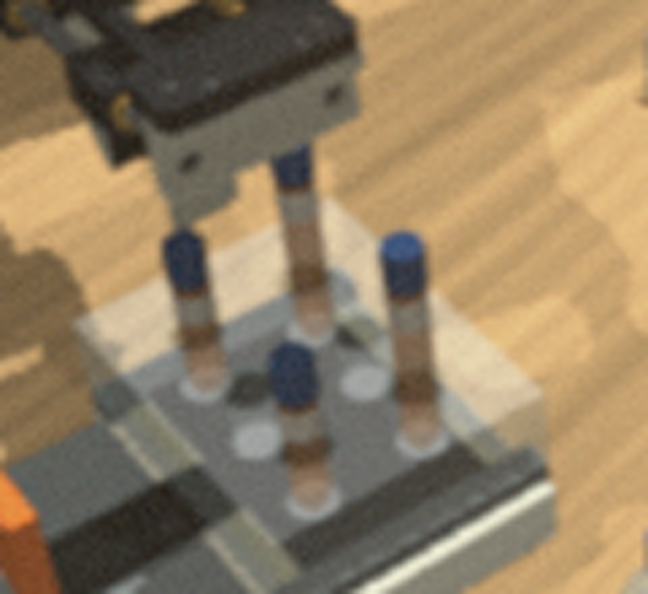

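The short tube is seated, foot on the white floor disc at (205,385). Now to the tab.

```bash
python3 -m jog '{"xyz":[[0.1,-0.5,0.2],[0.1,-0.8,0],[0.2,-1,0],[0.2,-1,0],[0.2,-0.9,0],[0.1,-0.6,0],[0.1,-0.3,0],[0,0,0],[0,0,0],[0,0,0]],"angular":[[0,0,0],[0,0,0],[0,0,0],[0,0,0],[0,0,0],[0,0,0],[0,0,0],[0,0,0],[0,0,0],[0,0,0]]}' -0.3
```

```text
time: 24.9
tool_pos: [483.0, -232.6, 152.5]
tcp_rot: [-3.134, 0.002, -0.207]
contact_force: [0.5, -0.4, -0.2]
grip_width: 60.0
```

```bash
python3 -m jog '{"xyz":[[-0.07,0.2,-0.3],[0,0,-0.6],[0,0,-0.6],[0,0,-0.4],[0,0,0],[0,0,0]],"angular":[[0,0,0],[0,0,0],[0,0,0],[0,0,0],[0,0,0],[0,0,0]]}'
python3 - <<'E'
from plant import *
import cv2
b=capture("scene")[:,:,::-1];a=capture("top")[:,:,::-1]
cv2.imwrite("pics/s9.png",cv2.resize(b[170:340,80:280],None,fx=3.5,fy=3.5,interpolation=2))
cv2.imwrite("pics/t9.png",cv2.resize(a[200:320,280:450],None,fx=4.5,fy=4.5,interpolation=2))
E
```

```text
time: 25.5
tool_pos: [480.7, -225.0, 110.9]
tcp_rot: [-3.133, 0.004, -0.204]
contact_force: [1.2, -0.8, -0.8]
grip_width: 59.6
```

View pics/s9.png

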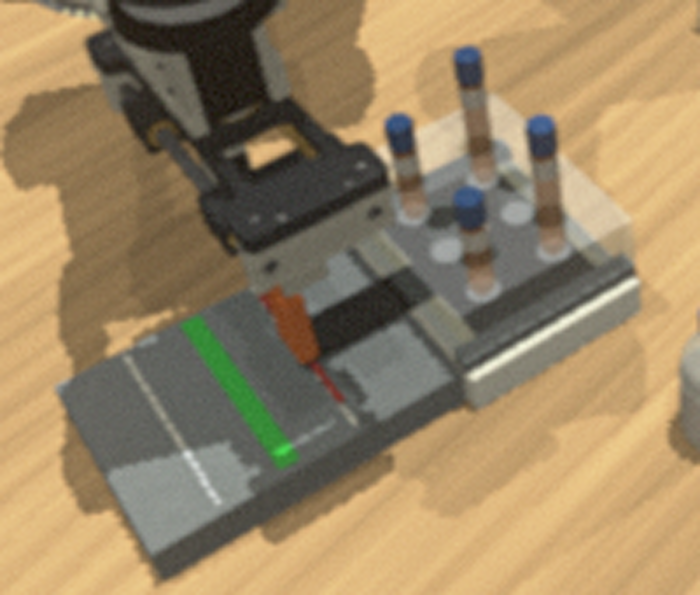

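View pics/t9.png

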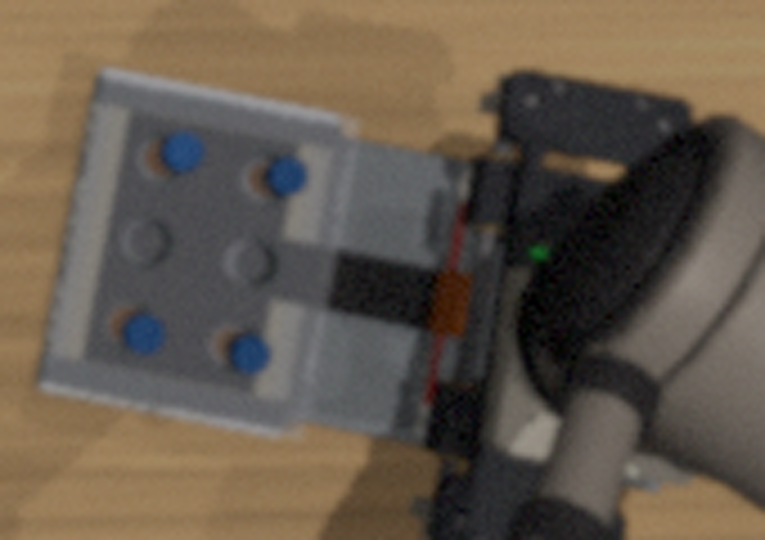

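Four caps in place and the shutter still shut, with the pointer on the shut line. Descending around the tab.

```bash
python3 -m jog '{"xyz":[[0.03,-0.1,-0.4],[0,0,-0.5],[0,0,-0.6],[0,0,-0.6],[0,0,-0.5],[0,0,-0.3],[0,0,0],[0,0,0]],"angular":[[0,0,-0.08],[0,0,0],[0,0,0],[0,0,0],[0,0,0],[0,0,0],[0,0,0],[0,0,0]]}'
```

```text
time: 26.4
tool_pos: [481.3, -227.6, 47.9]
tcp_rot: [-3.134, 0.003, -0.214]
contact_force: [0.1, -0.3, -0.2]
grip_width: 59.6
```

```bash
python3 -m jog '{"xyz":[[0,0,0],[0,0,0],[0,0,0],[0,0,0],[0,0,0],[0,0,0],[0,0,0]],"angular":[[0,0,0],[0,0,0],[0,0,0],[0,0,0],[0,0,0],[0,0,0],[0,0,0]]}' 1
```

```text
time: 27.1
tool_pos: [481.0, -227.8, 49.3]
tcp_rot: [-3.134, 0.002, -0.213]
contact_force: [-0.9, 0.2, -0.6]
grip_width: 29.8
```

```bash
python3 -m jog '{"xyz":[[-0.04,-0.2,0],[-0.06,-0.3,0],[-0.06,-0.3,0],[-0.06,-0.3,0],[-0.06,-0.3,0],[0,0,0],[0,0,0]],"angular":[[0,0,0],[0,0,0],[0,0,0],[0,0,0],[0,0,0],[0,0,0],[0,0,0]]}'
```

```text
time: 27.8
tool_pos: [474.9, -255.5, 49.2]
tcp_rot: [-3.129, 0.004, -0.214]
contact_force: [-1.1, 5.5, 1.2]
grip_width: 29.3
```

The force of 5.5 N matches the spring at 28 mm, so no slip. 11.6 mm left to go.

```bash
python3 -m jog '{"xyz":[[-0.05,-0.25,0],[-0.05,-0.25,0],[-0.02,-0.08,0],[0,0,0],[0,0,0]],"angular":[[0,0,0],[0,0,0],[0,0,0],[0,0,0],[0,0,0]]}'
python3 - <<'E'
from plant import *
import cv2
b=capture("scene")[:,:,::-1];a=capture("top")[:,:,::-1]
cv2.imwrite("pics/s10.png",cv2.resize(b[190:330,90:280],None,fx=4,fy=4,interpolation=2))
cv2.imwrite("pics/t10.png",cv2.resize(a[200:320,280:450],None,fx=4.5,fy=4.5,interpolation=2))
print(bot.get_obs()['tool_pos'])
E
```

```text
time: 28.3
tool_pos: [472.6, -266.0, 49.2]
tcp_rot: [-3.126, 0.004, -0.215]
contact_force: [-0.0, 6.3, 0.3]
grip_width: 29.6
[ 472.60566924 -265.9092858    49.15199795]
```

View pics/s10.png

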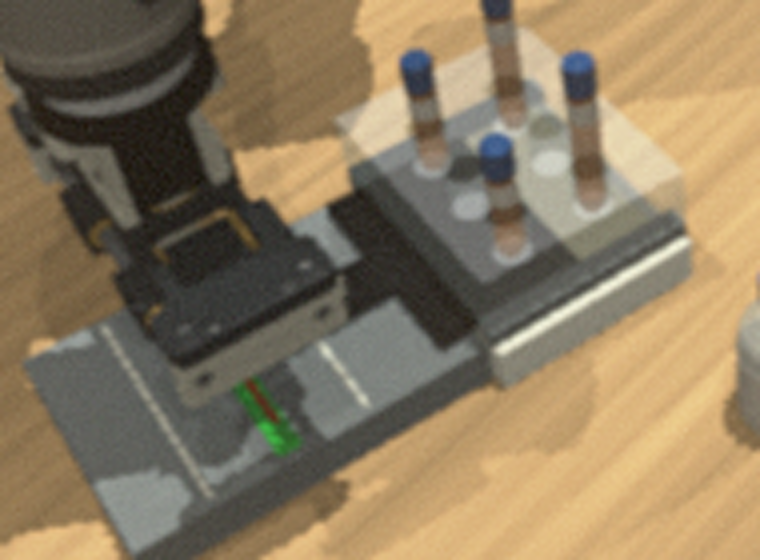

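View pics/t10.png

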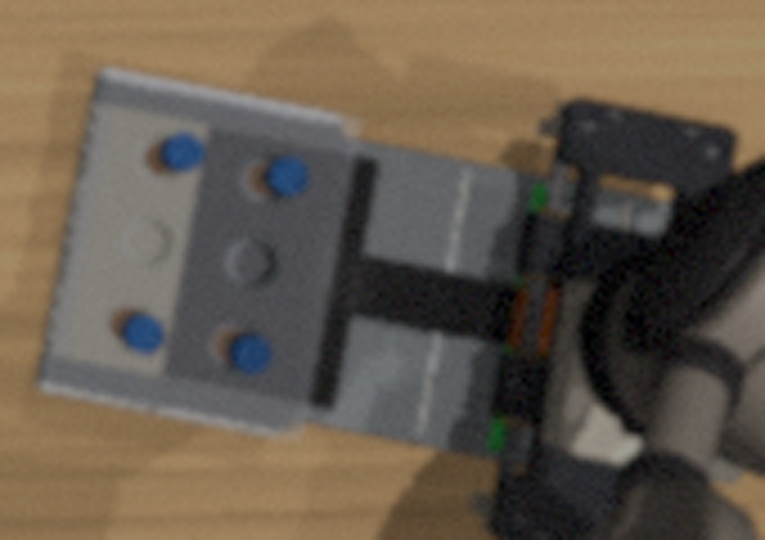

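The red pointer lies in the green band at (262,405), slightly to the shut side. Only the +y (long) row is lit. I nudge about 1 mm, check for creep and hand in.

```bash
python3 -m jog '{"xyz":[[-0.01,-0.06,0],[0,0,0],[0,0,0],[0,0,0]],"angular":[[0,0,0],[0,0,0],[0,0,0],[0,0,0]]}'; python3 -m jog '{"xyz":[[0,0,0],[0,0,0],[0,0,0],[0,0,0],[0,0,0]],"angular":[[0,0,0],[0,0,0],[0,0,0],[0,0,0],[0,0,0]]}'
python3 - <<'E'
from plant import *
import cv2
b=capture("scene")[:,:,::-1]
cv2.imwrite("pics/s11.png",cv2.resize(b[180:330,90:280],None,fx=4,fy=4,interpolation=2))
E
```

```text
time: 28.8
tool_pos: [472.7, -265.5, 49.1]
tcp_rot: [-3.122, 0.004, -0.215]
contact_force: [-0.2, 7.3, 1.0]
grip_width: 29.9
time: 29.3
tool_pos: [473.1, -263.7, 49.2]
tcp_rot: [-3.118, 0.004, -0.215]
contact_force: [-0.8, 6.8, 1.0]
grip_width: 29.9
```

View pics/s11.png

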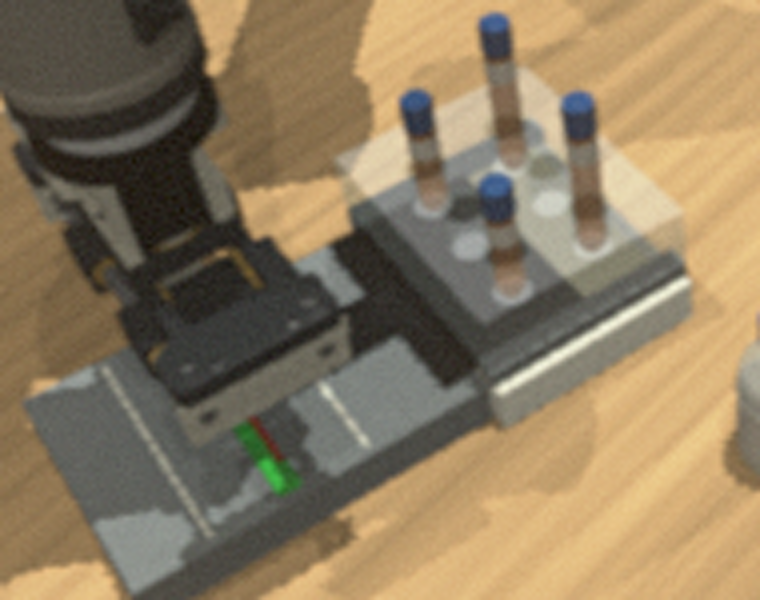

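Zero rows re-base on the measured pose, so the spring creeps the shutter back about 0.4 mm per row. I bring it back with small holding pulls.

```bash
python3 -m jog '{"xyz":[[-0.02,-0.1,0],[-0.02,-0.1,0],[0,-0.04,0],[0,-0.03,0],[0,-0.03,0]],"angular":[[0,0,0],[0,0,0],[0,0,0],[0,0,0],[0,0,0]]}'
python3 - <<'E'
from plant import *
import cv2
b=capture("scene")[:,:,::-1]
cv2.imwrite("pics/s12.png",cv2.resize(b[180:330,90:280],None,fx=4,fy=4,interpolation=2))
print(bot.get_obs()['tool_pos'])
for i in range(6): capture("scene")
o=bot.get_obs();print(o['tool_pos'],o['contact_force'])
E
```

```text
time: 29.85
tool_pos: [472.3, -267.5, 49.1]
tcp_rot: [-3.114, 0.005, -0.216]
contact_force: [-1.4, 7.1, -0.0]
grip_width: 30.0
[ 472.2891937  -267.53616287   49.14181355]
[ 472.2846336  -267.48712331   49.12714966] [-0.86193479  6.98155452  1.77048244]
```

View pics/s12.png

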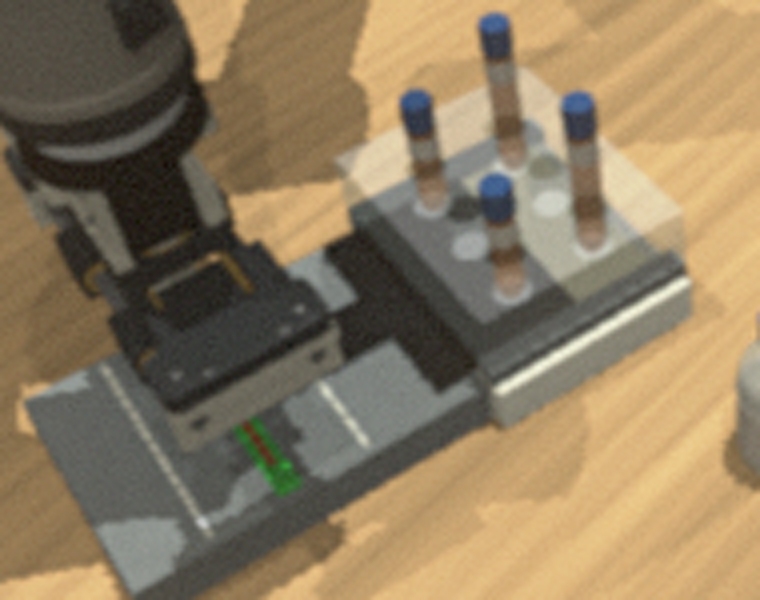

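The pointer sits on the middle of the band and held steady for 0.3 s. Only the long row is lit and all four tubes are seated.

```bash
python3 -c "
from plant import bot;print(bot.close_job())"
```

```text
the job is handed in; nothing more can be done
None
```

I put both loose tubes in the viewer with the shutter shut, then pulled the orange tab to half travel. I handed the job in at about 30 s, still gripping the tab; no verdict was reported.

- **Tubes:** The long tube is in the +y row and the short tube in the -y row, each in the x = -40 mm well. In the pictures both feet rest on the well floors, and the two reference tubes had not moved.
- **Shutter:** The red pointer lies on the middle of the green band, and only the long row is lit. Tool travel was about 40.5 mm. The pull read about 7 N, against 6.4 N expected at half travel. The tool pose moved less than 0.1 mm over the last 0.3 s.
- **Problem on the way:** While I paused on rows with no motion, the spring drew the tab back about 2–3 mm. I pulled it back to the middle before handing in.
- **Not checked:** The bowl, bottle and jar were never touched on purpose, but I did not measure them again at the end. The gripper finished tilted by about 0.03 rad under the spring load.

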